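# Zero the grain mill's stones through the adjuster slot

## Task

The mill's stones have been cleaned and need zeroing: take the adjusting key from its wooden block and, through the narrow slot in the mill's cover, click the star wheel round clockwise tooth by tooth until you feel the stones just begin to rub. Leave the wheel at that click, without jamming the stones or forcing the key, put the key back upright and fully home in its block, and leave the other things where they stand.

Things in the scene. Friction and masses are not known exactly. Their poses are not given: they have to be found in the camera images.
- slot (a point): Centre of the slot in the mill's steel cover, at the cover's upper face, 180 mm above the counter, axes the mill's. The slot is 12 mm wide (x) and 38 mm long (y), the cover 4 mm thick. Seen through it: the teeth of the flat star wheel.
- key_grip (a point): Centre of the adjusting key's black handle (36 mm tall, 34 mm wide along the key's x, 16 mm thick along its y), 64 mm above the blade's tip. The key is loose, about 60 g, 82 mm long, and stands upright, blade down, in the wooden block.
- key_tip (a point): Middle of the lower end of the key's flat steel blade, 8 mm wide (key x), 4 mm thick (key y), 46 mm long below the handle. z runs up the key.
- socket (a point): Centre of the mouth of the key's socket, on top of the fixed wooden block (100 by 60 mm, 45 mm high; axes the block's): a hole 11 mm (x) by 7 mm (y), 30 mm deep, 20 mm to -x of the block's middle. The key stands in it, its x along this x. A thin hex key stands 13 mm proud of the block 52 mm along +x.
- bowl: White bowl, 120 mm across and 65 mm high, under the mill's spout; origin at the centre of its underside. Leave alone.
- can: Tin can, 66 mm across, 85 mm high, beside the mill; origin at its underside. Leave alone.
- jar: Amber glass jar, 72 mm across, 90 mm high, on the mill's other side; origin at its underside. Leave alone.
- hopper: The mill's wooden hopper, taken off and stood on its wide rim, 170 mm across and 115 mm high; origin at its underside. Leave alone.
- brush: Brush lying beyond the block. Leave alone.
- tin: Tin, 74 mm across, 110 mm high, at the back; origin at its underside. Leave alone.
- oil: Green oil bottle, 68 mm across, 220 mm high, at the side; origin at its underside. Leave alone.
- mill: The mill: a fixed beech box 190 (x) by 210 (y) by 180 mm high, flat steel cover, hopper off, throat collar 48 mm across and 9 mm proud at the cover's middle. Origin at the centre of its underside, under the star wheel's axis; the slot is on its -x side, the spout on +x. Inside, each tooth clockwise lowers the upper stone 1.5 mm onto the spring-loaded lower one. Over 25 N from the key marks it.
- wheel (a point): Centre of the flat steel star wheel, 39 mm along +x from the slot, 14.5 mm below the cover's face. 12 radial teeth 7 mm thick reach 33 to 45 mm from its upright axis, tops 7 mm, feet 22 mm below the cover's face (a disc closes the bottom). At each click, 30 degrees apart, one tooth lies square under the slot's middle, an open gap either side. The stones meet 0.3 to 5.3 teeth from the start.
- entry (a point): Point at the cover's face 10 mm to -y of the slot's centre, over the gap behind the middle tooth: a blade lowered here, thickness along y, 14 to 18 mm deep, has 4 mm to spare along y, 2 mm along x. Stones apart: the push takes some 3 N to half-way, then the wheel jumps on to its click and the blade runs free. Stones rubbing: no jump or a short one, and 3 to 17 N against the blade at the stroke's end.
- click_end (a point): Point at the cover's face 14.2 mm to +y of the slot's centre. A 4 mm thick blade pushed from the entry towards +y (the closing way, clockwise from above) meets the middle tooth with its centre 5.5 mm before the slot's centre and has brought the wheel one whole click on when its centre gets here. The slot's end stops it 3 mm further. To turn on, lift out and start again at the entry.
Things that resemble listed ones, but are neither listed nor needed, are in the scene too. There is more than one size of the part that bears socket; the job needs the smallest.

How it is judged:
On the way:
1. the stones have been brought to rub on each other (contact force between low_stone_c0 and anything else above 3 N), for 0.3 s.
At the end, for the whole second after the job is handed in: The star wheel rests where the stones lightly rub, pressing on each other with 3 to 19.5 N (the first click at which they touch), and the key stands upright (within 0.2 rad) in its socket, its tip at least 24 mm deep, released and at rest (contact force between low_stone_c0 and anything else between 3 and 19.5 N and z of key_tip in the frame of socket below -0.024 m and horizontal distance between key_tip and socket below 0.006 m and angle between key_grip's own z axis and vertical below 0.2 rad).
It fails at once if the stones are jammed together (over 26 N) (contact force between low_stone_c0 and anything else above 26 N).
It fails at once if the key's blade is forced against the mill (over 25 N) (contact force between key_c0 and mill above 25 N).
It fails at once if another thing on the counter is moved by more than 30 mm (distance of any of bowl, can, jar, hopper, brush, tin, oil from where it was at the start of the episode above 0.03 m).
It also fails if it takes over 72 s, if anything falls off the work surface, if the arm or the gripper's body presses on something with over 40 N, if the wrist force passes 120 N, or if a joint passes its speed limit or range.

## Robot

A 6-joint arm with a two-finger parallel gripper is mounted at the origin on the work surface. World frame = base frame: x ahead of the robot, y to its left, z up, the work surface at z = 0. Lengths are in m, angles in rad, forces in N, time in s.
With the tool pointing down it reaches from about 0.25 to 0.725 m from the base axis. Payload 4 kg.
Tool frame: the origin (TCP) lies on the centre line of the jaws, within the pads' length; the fingertips stand tip_reach ahead of it and the grasp point (between the pads) lies 5 mm behind it (tip_reach is the distance from the TCP to the fingertips, in m); z points along the fingers, y is the direction in which the jaws open and shut (so a half turn about z gives the same grasp; the last joint's range is limited). The gripper opens to 85 mm and grips with 20 to 120 N. Pads are 22 mm wide; open, the fingers measure 114 mm over their backs; the gripper's body (76 mm by 85 mm) begins 54 mm behind the grasp point. The pads swing forward as they close: fully open they stand 13 mm farther back than shut.
Start: joints at [1.207, 0.241, 0.005, 1.335, 0, 1.571], TCP at [0.178, 0.467, 0.245] pointing down, gripper open.
Joint ranges: [-2.72, 2.72], [-1.05, 1.87], [-1.09, 1.28], [-1.99, 2.15], [-1.42, 1.44], [-3.14, 3.14]. Speed limits (rad/s): [2.79, 2.79, 3.14, 3.14, 3.14, 3.14].

## Interface

Orientations are given as a unit quaternion [x, y, z, w].
In Python, from workcell import * gives the robot as it stands.
- The arm moves only by the tool arm_command, never from a script. Its arguments are lists of equal length, an entry for each row: "translation": the shift along the tool's x, y, z in cm, a list of three; "turn": the turn about the tool's z in rad; "hand": the closure, from 0 (fully open) to 1 (shut). In form: {"translation": [[x, y, z], ...], "turn": [turn, ...], "hand": [hand, ...]}. A call has 1 to 5 rows; each row is the pose to reach, as a shift and turn from the pose commanded when the call began, along the tool's axes at that moment; what a row does not reach only later rows make up. A row lasts 1/12 s, in which the tool goes at most 41.7 mm and 7.16 degrees, less where a joint would pass 70% of its speed; a pose out of reach is approached as far as the arm can. A call with a gripper value outside its range is refused whole. The fingers move at their own pace and stop on an object; the grip force is fixed at half the most. Time passes only in rows, so rows that repeat a pose let the fingers close. It gives the time, the measured TCP pose, the force and the opening at its end, in the units of the state.
- get_obs(): the state, without advancing time (a new reading comes with each control period).
- camera(name): name is "side" or "top" or "wrist"; returns (picture, depth): 480x640x3 uint8, red, green, blue; 480x640 float32, m along the optical axis (not along the pixel's ray), 0 where there is no reading.
- camera_info(name): a dict with "mtx" (3x3 intrinsics, pixels), "world_to_cam" (4x4, takes a point from world to camera coordinates). Camera axes: x right, y down, z forward; pixel columns grow to the right and rows downward; lengths in m; the calibration is good to about 2 mm. A picture is of the moment at which its call begins: read the wrist's pose just before it. camera_info takes no time and is no camera call; for the wrist camera it gives the pose at the moment of the call.
- job_done(): hands the job in, once; it reports no verdict.
Trained networks look in the newest picture that a camera, given by its name, has taken for a name from the list of things; names that differ only in an ending like _2 or _b are one class to them, and where a whole thing is asked for, a point or a joint stands for the part that bears it (a point fixed in the world has none). Each returns a list of dicts, best first, with "conf" (0 to 1); they miss things now and then, are a little off and sometimes report something else, mostly with a low value. They report only what shows in the picture. A call takes as long as a camera call. They do not tell look-alikes from the thing itself.
- search_frame(camera, name): "location" ([row, column] in pixels, amid what is visible of it).
- spot_point(camera, name): "location" ([row, column] in pixels: a listed point, or the origin of a listed thing).
The state is a dict: "clock": time; "joint_pos": joint angles; "joint_vel": joint speeds; "tau": joint torques, N m; "eef_pos": TCP position; "tool_rot": TCP orientation; "ft_force": force on the tool from outside, world axes, zero at the start; "ft_torque": the same for the moment, N m; "grip_width": finger opening in m.
Only numpy, scipy, OpenCV 4.12 (cv2) and the standard library are available. Lean on these libraries where they do the work, as an engineer would, in place of code of your own. Each camera call takes 0.05 s, during which the arm holds its last target. There are 200 camera calls.

## Working session

There is one attempt and no reset: what is moved stays moved. The work goes in short steps, Python scripts to look and compute and a tool call to move; the robot and the scene stay as the last step left them, time stands still between calls to the robot, and variables do not carry over. Pictures are saved under pics/ and viewed, about 8 in all and at most 12, crops included, and the job is handed in when it is done.

Besides the shell and the picture viewer there is one more tool, called after "Emit:" as name([rows], argument=value, ...), one row to a line, values as JSON. arm_command: Moves the arm, as the interface text tells. Its arguments: {"type":"object","properties":{"translation":{"type":"array","items":{"type":"array","items":{"type":"number"}}},"turn":{"type":"array","items":{"type":"number"}},"hand":{"type":"array","items":{"type":"number"}}},"required":["translation","turn","hand"]}

```bash
ls; mkdir -p pics
cat > h.py <<'E'
from workcell import *
import numpy as np, cv2
from scipy.spatial.transform import Rotation as R
def w2c(n): 
    i=camera_info(n); return np.array(i["mtx"]),np.array(i["world_to_cam"])
def pix2w(n,rc,d=None,z=None,MT=None):
    M,T=MT or w2c(n); r=np.linalg.inv(M)@[rc[1],rc[0],1.]; Ti=np.linalg.inv(T)
    if z is not None: d=(z-Ti[2,3])/(Ti[:3,:3]@r)[2]
    return Ti[:3,:3]@(r*d)+Ti[:3,3]
def proj(n,p,MT=None):
    M,T=MT or w2c(n); c=T[:3,:3]@np.asarray(p)+T[:3,3]; u=M@c; return u[:2]/u[2]
def save(n,im): cv2.imwrite("pics/"+n+".png",im[...,::-1])
E
python3 - <<'E'
from h import *
o=get_obs(); print({k:np.round(v,3) for k,v in o.items()})
for n in ["top","side"]:
    im,d=camera(n); save(n,im); np.save(n+"_d.npy",d)
    for t in ["slot","key_grip","socket","mill","bowl","can","jar","hopper","oil","tin","brush"]:
        for r in spot_point(n,t)[:3]:
            print(n,t,np.round(r["location"]),round(r["conf"],2))
print(get_obs()["clock"])
E
```

```text
pics
{'clock': np.float64(0.0), 'joint_pos': array([ 1.207,  0.241,  0.004,  1.335, -0.   ,  1.571]), 'joint_vel': array([-0.001, -0.002,  0.   ,  0.001, -0.   , -0.001]), 'tau': array([ 1.0000e-03, -3.7232e+01,  2.5241e+01,  1.7000e-02,  0.0000e+00,
        0.0000e+00]), 'eef_pos': array([0.178, 0.467, 0.244]), 'tool_rot': array([ 0.181,  0.984, -0.001, -0.   ]), 'ft_force': array([-0.168,  0.875,  0.31 ]), 'ft_torque': array([-0.022,  0.012,  0.014]), 'grip_width': np.float64(0.086)}
top slot [270. 249.] 0.93
top slot [246. 304.] 0.63
top key_grip [261. 372.] 0.65
top key_grip [247. 303.] 0.23
top socket [328. 354.] 0.75
top socket [315. 420.] 0.72
top socket [262. 373.] 0.56
top mill [269. 249.] 0.71
top mill [212. 259.] 0.57
top bowl [208. 258.] 0.63
top can [244. 305.] 0.81
top jar [250. 204.] 0.88
top hopper [260. 466.] 0.77
top hopper [272. 250.] 0.51
top oil [263. 156.] 0.92
top tin [188. 319.] 0.9
top brush [224. 373.] 0.64
side slot [182. 290.] 0.96
side key_grip [315. 310.] 0.59
side socket [301. 227.] 0.67
side socket [375. 242.] 0.67
side socket [324. 307.] 0.66
side mill [225. 306.] 0.79
side bowl [227. 357.] 0.63
side can [264. 324.] 0.86
side jar [264. 327.] 0.61
side jar [324. 307.] 0.56
side jar [314. 309.] 0.36
side oil [154. 301.] 0.58
side oil [187. 304.] 0.17
side tin [272. 397.] 0.7
side brush [326. 354.] 0.58
1.2
```

View both.

View pics/top.png

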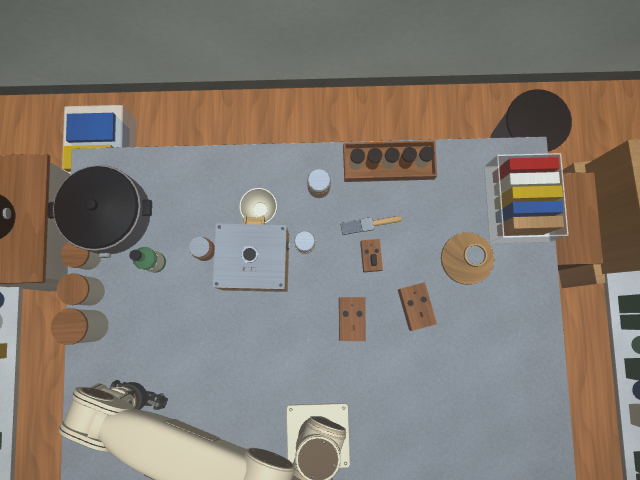

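View pics/side.png

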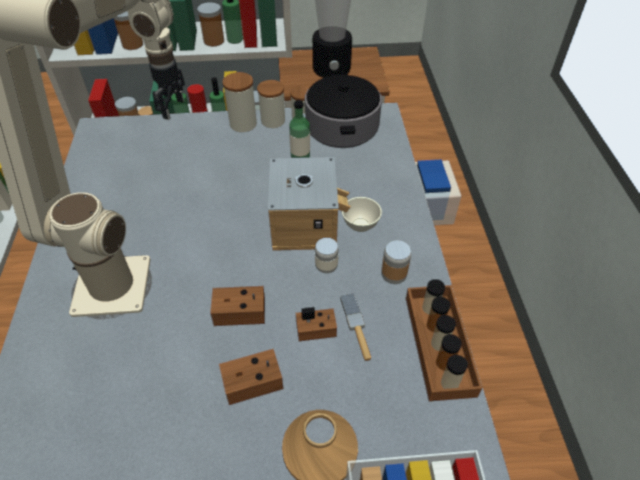

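Run:
```python
from h import *
d=np.load("top_d.npy"); im=cv2.imread("pics/top.png")
for nm,rc,z in [("slot",(270,249),.18),("blkA",(261,372),.1),("B",(328,354),.045),("C",(315,420),.045)]:
    print(nm,d[rc],pix2w("top",rc,d[rc]).round(4),pix2w("top",rc,z=z).round(4))
M,T=w2c("top"); print(M.round(1).tolist(),T.round(3).tolist()); print(np.linalg.inv(w2c("side")[1])[:3,3])
```

```text
slot 1.6894099 [0.5099 0.1877 0.1723] [0.5092 0.1868 0.18  ]
blkA 1.7798461 [ 0.5344 -0.1846  0.0887] [ 0.5333 -0.1834  0.1   ]
B 1.7795981 [ 0.33   -0.1228  0.0593] [ 0.3297 -0.1237  0.045 ]
C 1.8284492 [ 0.3641 -0.3377  0.0172] [ 0.364  -0.3328  0.045 ]
[[572.8, 0.0, 321.4], [0.0, 572.8, 237.5], [0.0, 0.0, 1.0]] [[-0.029, -1.0, 0.007, -0.012], [-0.99, 0.028, -0.141, 0.62], [0.14, -0.011, -0.99, 1.791], [0.0, 0.0, 0.0, 1.0]]
[ 0.50400374 -0.95192314  1.23353355]
```

```bash
cat >> h.py <<'E'
def go(p,yaw=np.pi):
    o=get_obs(); r=R.from_quat(o["tool_rot"]); d=r.inv().apply(np.array(p)-o["eef_pos"])*100
    x=r.apply([1,0,0]); t=-(yaw-np.arctan2(x[1],x[0])); t=(t+np.pi)%(2*np.pi)-np.pi
    print("shift",d.round(2),"turn",round(t,4),"clk",o["clock"],"eef",o["eef_pos"].round(4),"F",o["ft_force"].round(1),"w",round(float(o["grip_width"]),4))
E
python3 - <<'E'
from h import *
M,T=w2c("wrist"); o=get_obs(); Ti=np.linalg.inv(T); r=R.from_quat(o["tool_rot"])
print(M.round(1).tolist(), r.inv().apply(Ti[:3,3]-o["eef_pos"]), r.inv().as_matrix()@Ti[:3,:3])
go([0.45,0.187,0.36])
print([k for k in dir() if 'reach' in k], globals().get('tip_reach'))
import workcell; print([a for a in dir(workcell) if a[0]!='_'])
E
```

```text
[[337.1, 0.0, 319.5], [0.0, 337.1, 248.7], [0.0, 0.0, 1.0]] [ 0.08244432  0.00156649 -0.12807636] [[-7.75334849e-04 -9.47190237e-01 -3.20671254e-01]
 [ 9.99999697e-01 -7.12762145e-04 -3.12510920e-04]
 [ 6.74449620e-05 -3.20671399e-01  9.47190503e-01]]
shift [-35.4  -16.51 -11.47] turn -0.3638 clk 1.2 eef [0.1779 0.4673 0.2453] F [-0.1  0.4  0.3] w 0.0856
['Unreachable', 'tip_reach'] 0.014
['Unreachable', 'camera', 'camera_info', 'get_obs', 'job_done', 'search_frame', 'spot_point', 'tip_reach']
```

Emit:
arm_command([
  [0, 0, -4],
  [-4, -2, -8],
  [-8, -4, -9],
  [-12, -6, -9],
  [-15.5, -7.5, -9],
], turn=[0, -0.1, -0.2, -0.3, -0.364], hand=[0, 0, 0, 0, 0])

```text
clock: 1.62
eef_pos: [0.2832, 0.3555, 0.3363]
tool_rot: [-0.003, 1.0, 0.001, 0.001]
ft_force: [1.1, 0.9, 0.3]
grip_width: 0.0851
```

Run:
```python
from h import *
go([0.50,0.187,0.28])
```

```text
shift [-21.55 -17.01   5.64] turn 0.0066 clk 1.6167 eef [0.2832 0.3555 0.3363] F [1.1 0.9 0.3] w 0.0851
```

Emit:
arm_command([
  [-3, -2, 0],
  [-6, -4.5, 0],
  [-9, -7, 0],
  [-12, -9.5, 0],
  [-15, -12, 1],
], turn=[0, 0, 0, 0, 0], hand=[0, 0, 0, 0, 0])

```text
clock: 2.03
eef_pos: [0.4344, 0.2349, 0.3264]
tool_rot: [-0.0, 1.0, 0.001, 0.002]
ft_force: [-0.7, 1.1, 0.1]
grip_width: 0.085
```

Emit:
arm_command([
  [-3, -2, 2.5],
  [-5.4, -3.5, 4.5],
  [-5.4, -3.5, 4.5],
  [-5.4, -3.5, 4.5],
], turn=[0, 0, 0, 0], hand=[0, 0, 0, 0])

```text
clock: 2.37
eef_pos: [0.4864, 0.1995, 0.2775]
tool_rot: [0.001, 1.0, -0.001, -0.002]
ft_force: [-0.4, 0.7, -0.5]
grip_width: 0.0851
```

Run:
```python
from h import *
go([0.50,0.187,0.28])
im,d=camera("wrist"); save("w1",im); np.save("w1_d.npy",d); MT=w2c("wrist"); np.savez("w1.npz",M=MT[0],T=MT[1])
for t in ["slot","entry","click_end","wheel","mill"]:
    for r in spot_point("wrist",t)[:2]: print(t,np.round(r["location"],1),round(r["conf"],2),pix2w("wrist",r["location"],z=.18,MT=MT).round(4))
```

```text
shift [-1.36 -1.25 -0.25] turn -0.003 clk 2.3667 eef [0.4864 0.1995 0.2775] F [-0.4  0.7 -0.5] w 0.0851
slot [289.7 303.8] 0.75 [0.513  0.1903 0.18  ]
entry [285.9 289. ] 0.88 [0.5098 0.1794 0.18  ]
click_end [289.5 323.3] 0.56 [0.5128 0.2047 0.18  ]
wheel [327.1 303.7] 0.95 [0.5447 0.1897 0.18  ]
```

View pics/w1.png

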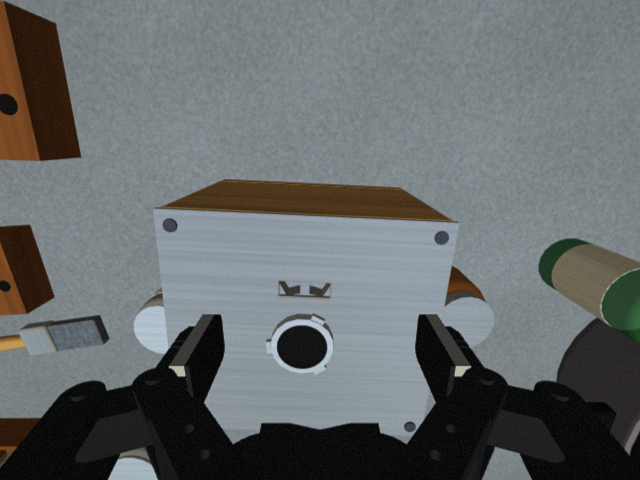

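Run:
```python
from h import *
im=cv2.imread("pics/w1.png")
c=cv2.resize(im[270:310,264:344],None,fx=10,fy=10,interpolation=cv2.INTER_CUBIC); cv2.imwrite("pics/c1.png",c)
z=np.load("w1.npz"); MT=(z["M"],z["T"])
a=pix2w("wrist",(208,155),z=.18,MT=MT); b=pix2w("wrist",(222,458),z=.18,MT=MT); print(a,b,np.linalg.norm(a-b),np.arctan2(-(b-a)[0],(b-a)[1]))
a=pix2w("wrist",(225,170),z=.18,MT=MT); b=pix2w("wrist",(238,441.5),z=.18,MT=MT); print(a,b,np.arctan2(-(b-a)[0],(b-a)[1]))
d=np.load("w1_d.npy"); 
for rc in [(250,250),(250,380)]: print(pix2w("wrist",rc,d[rc],MT=MT))
print(pix2w("wrist",(346,302),z=.189,MT=MT))
```

```text
[0.45137464 0.08958889 0.18      ] [0.46156416 0.2978783  0.18      ] 0.20853849534447017 -0.04888099895425705
[0.46336361 0.09812879 0.18      ] [0.47310953 0.28777035 0.18      ] -0.05134610771485052
[0.48155215 0.15263717 0.18073099]
[0.48177069 0.2449192  0.18053642]
[0.55548092 0.1885946  0.189     ]
```

View pics/c1.png

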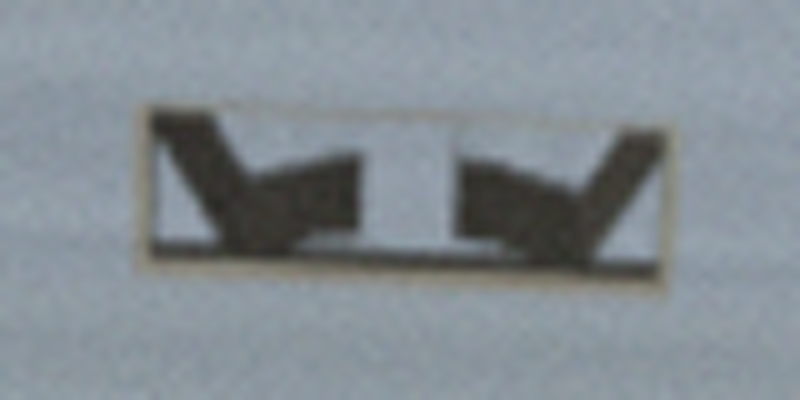

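Emit:
arm_command([
  [0, -4, 0],
  [0, -8, 0],
  [0, -12, 0],
  [0, -16, 0],
  [0, -20, 0],
], turn=[0, 0, 0, 0, 0], hand=[0, 0, 0, 0, 0])

```text
clock: 3.08
eef_pos: [0.4861, 0.0003, 0.2805]
tool_rot: [-0.001, 1.0, 0.0, 0.001]
ft_force: [-0.8, -0.1, 0.9]
grip_width: 0.0856
```

Emit:
arm_command([
  [0, -4, 0],
  [0, -8, 0],
  [-1, -12, 2],
  [-2, -16, 5],
  [-2.5, -18.5, 7],
], turn=[0, 0, 0, 0, 0], hand=[0, 0, 0, 0, 0])

```text
clock: 3.5
eef_pos: [0.5121, -0.1823, 0.2135]
tool_rot: [-0.0, 1.0, -0.001, 0.003]
ft_force: [0.9, 0.2, 0.3]
grip_width: 0.0854
```

Emit:
arm_command([
  [0, 0, 0],
  [0, 0, 0],
  [0, 0, 0],
], turn=[0, 0, 0], hand=[0, 0, 0])

```text
clock: 3.75
eef_pos: [0.511, -0.1801, 0.2128]
tool_rot: [-0.0, 1.0, 0.0, 0.0]
ft_force: [-1.1, -0.3, 1.0]
grip_width: 0.0852
```

Run:
```python
from h import *
go([0.534,-0.187,0.20])
im,d=camera("wrist"); save("w2",im); np.save("w2_d.npy",d); MT=w2c("wrist"); np.savez("w2.npz",M=MT[0],T=MT[1])
for t,z in [("socket",.045),("key_grip",.079)]:
    for r in spot_point("wrist",t)[:3]: print(t,np.round(r["location"],1),round(r["conf"],2),pix2w("wrist",r["location"],z=z,MT=MT).round(4))
```

```text
shift [-2.3  -0.7   1.28] turn 0.0009 clk 3.75 eef [ 0.511  -0.1801  0.2128] F [-1.1 -0.3  1. ] w 0.0852
socket [257.2 312.9] 0.7 [ 0.5385 -0.1845  0.045 ]
socket [384.  603.1] 0.57 [0.6834 0.1266 0.045 ]
key_grip [269.1 311.4] 0.74 [ 0.5366 -0.1851  0.079 ]
```

View pics/w2.png

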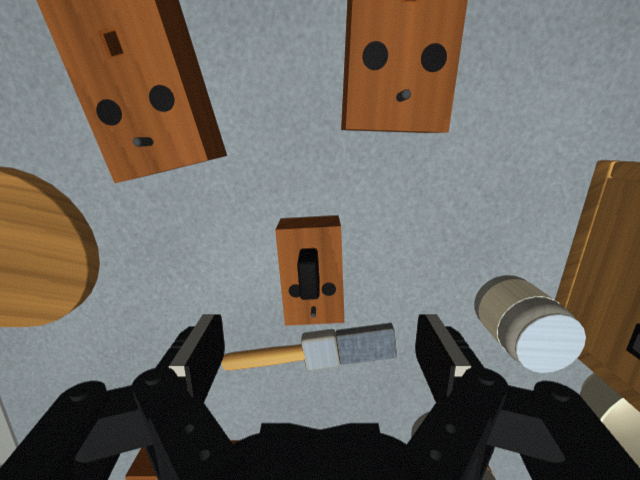

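```bash
cat > meas.py <<'E'
from h import *
def cloud(n,d,MT):
    v,u=np.mgrid[:480,:640]; M,T=MT; r=np.stack([(u-M[0,2])/M[0,0],(v-M[1,2])/M[1,1],np.ones_like(u)],-1)*d[...,None]
    Ti=np.linalg.inv(T); return r@Ti[:3,:3].T+Ti[:3,3]
def rect(P,m):
    c,s,a=cv2.minAreaRect((P[m][:,:2]*1000).astype(np.float32)); return np.round(c,1),np.round(s,1),round(a,1),m.sum()
if __name__=="__main__":
    z=np.load("w2.npz"); MT=(z["M"],z["T"]); P=cloud("wrist",np.load("w2_d.npy"),MT)
    near=np.hypot(P[...,0]-.55,P[...,1]+.185)<.08
    zz=P[near][:,2]; h=np.histogram(zz,bins=np.arange(-.005,.12,.005)); print(list(zip(h[1].round(3),h[0])))
    for lo,hi in [(.03,.055),(.088,.11),(.05,.11)]:
        m=near&(P[...,2]>lo)&(P[...,2]<hi); print(lo,hi,rect(P,m),np.median(P[m],axis=0).round(4))
    for rc in [(230,277),(228,341),(325,285),(323,344)]: print(pix2w("wrist",rc,z=.045,MT=MT).round(4))
E
python3 meas.py
```

```text
[(np.float64(-0.005), np.int64(3949)), (np.float64(0.0), np.int64(6334)), (np.float64(0.005), np.int64(67)), (np.float64(0.01), np.int64(69)), (np.float64(0.015), np.int64(72)), (np.float64(0.02), np.int64(85)), (np.float64(0.025), np.int64(75)), (np.float64(0.03), np.int64(82)), (np.float64(0.035), np.int64(86)), (np.float64(0.04), np.int64(1728)), (np.float64(0.045), np.int64(3352)), (np.float64(0.05), np.int64(14)), (np.float64(0.055), np.int64(16)), (np.float64(0.06), np.int64(18)), (np.float64(0.065), np.int64(38)), (np.float64(0.07), np.int64(44)), (np.float64(0.075), np.int64(39)), (np.float64(0.08), np.int64(47)), (np.float64(0.085), np.int64(41)), (np.float64(0.09), np.int64(84)), (np.float64(0.095), np.int64(721)), (np.float64(0.1), np.int64(0)), (np.float64(0.105), np.int64(0)), (np.float64(0.11), np.int64(0))]
0.03 0.055 (array([ 559.4, -186.4]), array([101.1,  60. ]), 3.2, np.int64(5262)) [ 0.5525 -0.1837  0.0453]
0.088 0.11 (array([ 538.6, -187.5]), array([33.9, 16. ]), 3.3, np.int64(820)) [ 0.5365 -0.1874  0.0968]
0.05 0.11 (array([ 556.8, -186.5]), array([70.5, 16. ]), 3.3, np.int64(1062)) [ 0.5341 -0.1869  0.0964]
[ 0.5122 -0.2171  0.045 ]
[ 0.5102 -0.1588  0.045 ]
[ 0.6113 -0.213   0.045 ]
[ 0.6089 -0.1537  0.045 ]
```

Emit:
arm_command([
  [-1.5, -0.4, 2],
  [-2.8, -0.75, 5],
  [-2.8, -0.75, 8],
  [-2.8, -0.75, 8],
  [-2.8, -0.75, 8],
], turn=[-0.056, -0.056, -0.056, -0.056, -0.056], hand=[0, 0, 0, 0, 0])

```text
clock: 4.32
eef_pos: [0.5377, -0.1868, 0.1315]
tool_rot: [-0.029, 1.0, 0.001, -0.002]
ft_force: [0.8, -1.2, 1.4]
grip_width: 0.0855
```

Run:
```python
from h import *
go([0.5386,-0.1875,0.074],np.pi+.056)
im,d=camera("wrist"); MT=w2c("wrist")
from meas import *
P=cloud("wrist",d,MT); near=np.hypot(P[...,0]-.55,P[...,1]+.185)<.08
for lo,hi in [(.04,.05),(.088,.11)]:
    m=near&(P[...,2]>lo)&(P[...,2]<hi); m=cv2.morphologyEx(m.astype(np.uint8),cv2.MORPH_OPEN,np.ones((5,5)))>0; print(rect(P,m),np.median(P[m][:,2]))
```

```text
shift [-0.1  -0.09  5.75] turn 0.0019 clk 4.3167 eef [ 0.5377 -0.1868  0.1315] F [ 0.8 -1.2  1.4] w 0.0855
(array([ 560.4, -187.5]), array([101.1,  60.2]), 3.1, np.int64(9114)) 0.046409602978906145
(array([ 539.4, -188.6]), array([33.2, 15.7]), 3.5, np.int64(1726)) 0.09796518907826751
```

Emit:
arm_command([
  [-0.1, -0.1, 3],
  [-0.1, -0.1, 5.7],
  [-0.1, -0.1, 5.7],
  [-0.1, -0.1, 5.7],
  [-0.1, -0.1, 5.7],
], turn=[0, 0, 0, 0, 0], hand=[0, 0, 0, 0.2, 0.5])

```text
clock: 4.78
eef_pos: [0.5414, -0.1896, 0.0778]
tool_rot: [-0.028, 1.0, -0.001, 0.002]
ft_force: [0.2, 0.7, -0.2]
grip_width: 0.0636
```

Emit:
arm_command([
  [0, 0, 0],
  [0, 0, 0],
  [0, 0, 0],
  [0, 0, 0],
  [0, 0, 0],
], turn=[0, 0, 0, 0, 0], hand=[0.8, 1, 1, 1, 1])

```text
clock: 5.2
eef_pos: [0.5405, -0.1895, 0.0762]
tool_rot: [-0.028, 1.0, -0.0, 0.001]
ft_force: [-0.9, 0.0, 5.1]
grip_width: 0.0154
```

Emit:
arm_command([
  [0, 0, 0],
  [0, 0, 0],
  [0, 0, 0],
  [0, 0, 0],
  [0, 0, 0],
], turn=[0, 0, 0, 0, 0], hand=[1, 1, 1, 1, 1])

```text
clock: 5.62
eef_pos: [0.5405, -0.1895, 0.0762]
tool_rot: [-0.028, 1.0, -0.0, 0.001]
ft_force: [-0.9, 0.6, 6.8]
grip_width: 0.0155
```

Emit:
arm_command([
  [0, 0, -2],
  [0, 0, -5],
  [0, 0, -9],
  [0, 0, -13],
  [0, 0, -17],
], turn=[0, 0, 0, 0, 0.106], hand=[1, 1, 1, 1, 1])

```text
clock: 6.03
eef_pos: [0.539, -0.1889, 0.246]
tool_rot: [0.026, 1.0, 0.0, -0.001]
ft_force: [1.0, -0.7, -0.4]
grip_width: 0.0153
```

Emit:
arm_command([
  [0.3, 2, -3],
  [0.6, 6, -6],
  [1, 10, -6],
  [1.5, 14, -6],
  [2, 18, -6],
], turn=[0, 0, 0, 0, 0], hand=[1, 1, 1, 1, 1])

```text
clock: 6.45
eef_pos: [0.5289, -0.0099, 0.3057]
tool_rot: [0.026, 1.0, 0.0, 0.001]
ft_force: [1.4, -0.0, 0.2]
grip_width: 0.0151
```

Run:
```python
from h import *
go([0.5121,0.1807,0.30],np.pi-.05)
```

```text
shift [ 2.65 18.95  0.57] turn -0.0012 clk 6.45 eef [ 0.5289 -0.0099  0.3057] F [ 1.4 -0.   0.2] w 0.0151
```

Emit:
arm_command([
  [0.6, 4, 0],
  [1.2, 8, 0],
  [1.8, 12, 1],
  [2.3, 16, 2],
  [2.6, 18.9, 4],
], turn=[0, 0, 0, 0, 0], hand=[1, 1, 1, 1, 1])

```text
clock: 6.87
eef_pos: [0.5125, 0.1823, 0.2663]
tool_rot: [0.024, 1.0, 0.001, 0.002]
ft_force: [1.4, -0.1, -0.5]
grip_width: 0.0154
```

Emit:
arm_command([
  [0, 0, 0],
  [0, 0, 0],
  [0, 0, 0],
  [0, 0, 0],
  [0, 0, 0],
], turn=[0, 0, 0, 0, 0], hand=[1, 1, 1, 1, 1])

```text
clock: 7.28
eef_pos: [0.5131, 0.1777, 0.2658]
tool_rot: [0.026, 1.0, 0.0, 0.001]
ft_force: [0.3, -0.7, -0.2]
grip_width: 0.0151
```

Run:
```python
from h import *
go([0.5121,0.1807,0.262],np.pi-.05)
im,d=camera("wrist"); save("w3",im); np.save("w3_d.npy",d); MT=w2c("wrist"); np.savez("w3.npz",M=MT[0],T=MT[1])
for t,z in [("slot",.18),("entry",.18),("key_tip",get_obs()["eef_pos"][2]-.061)]:
    for r in spot_point("wrist",t)[:2]: print(t,np.round(r["location"],1),round(r["conf"],2),pix2w("wrist",r["location"],z=z,MT=MT).round(4))
c=im[200:350,220:420]; save("c3",cv2.resize(c,None,fx=4,fy=4,interpolation=cv2.INTER_CUBIC))
```

```text
shift [0.11 0.3  0.38] turn -0.002 clk 7.2833 eef [0.5131 0.1777 0.2658] F [ 0.3 -0.7 -0.2] w 0.0151
slot [259.3 337.9] 0.82 [0.5119 0.1917 0.18  ]
entry [257.8 322.2] 0.61 [0.5103 0.1811 0.18  ]
key_tip [273.9 320.4] 0.78 [0.5114 0.1798 0.2048]
```

View pics/c3.png

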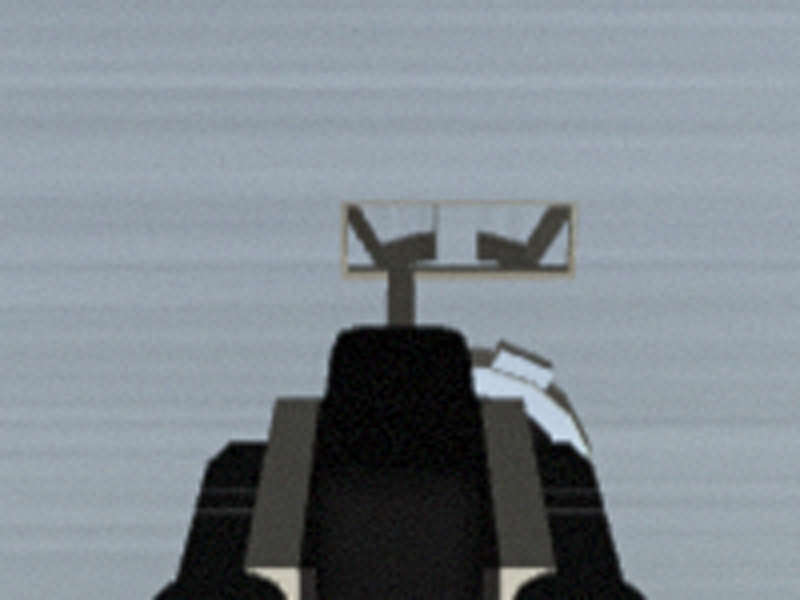

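Run:
```python
from h import *
z=np.load("w3.npz"); MT=(z["M"],z["T"])
f=lambda c,z: pix2w("wrist",((c[1]+.5)/4-.5+200,(c[0]+.5)/4-.5+220),z=z,MT=MT).round(4)
cs=[f(c,.18) for c in [(343,202),(576,202),(574,275),(345,275)]]; print(cs,np.mean(cs,0))
for c in [(400,262),(400,268),(387,268),(414,268)]: print("blade",f(c,.2048))
M,T=MT
for p in [(.5091,.1777,.2048),(.5091,.1797,.2048),(.5091,.1777,.24)]:
  q=proj("wrist",p,MT); print("proj crop",(q-[220,200]+.5)*4-.5)
print(get_obs()["clock"])
```

```text
[array([0.5042, 0.1701, 0.18  ]), array([0.5063, 0.2091, 0.18  ]), array([0.5194, 0.2087, 0.18  ]), array([0.5174, 0.1696, 0.18  ])] [0.511825 0.189375 0.18    ]
blade [0.5057 0.1796 0.2048]
blade [0.5067 0.1796 0.2048]
blade [0.5066 0.1776 0.2048]
blade [0.5068 0.1817 0.2048]
proj crop [388.63466818 283.52001754]
proj crop [401.83122564 282.87385868]
proj crop [386.58084215 390.00740474]
7.4833
```

Run:
```python
from h import *
z=np.load("w3.npz"); MT=(z["M"],z["T"])
g=cv2.imread("pics/w3.png").astype(int)
print(g[252:286,312:330].sum(2)//3)
for nm,p in [("handle bot near",(.4961,.1777,.2508)),("handle top near",(.4961,.1777,.2868)),("tip near",(.5091,.1777,.2048))]:
  print(nm,proj("wrist",p,MT)[::-1])
print(np.load("w3_d.npy")[252:290:2,314:326:2].round(4))
```

```text
[[157 157 156 155 152 159 165 156 150 158 160 162 157 152 154 155 137 140]
 [160 161 156 158 156 159 165 162 155 162 159 159 156 153 154 158 138 139]
 [160 158 159 155 150 157 163 160 158 161 158 159 158 152 154 156 135 138]
 [136 162 159 159 162 160 161 160 158 157 161 160 157 154 155 158 135 137]
 [101 156 159 158 156 159 161 161 156 156 159 164 159 153 158 152 132 143]
 [ 69 125 159 159 159 159 166 164 163 160 161 162 157 152 151 137 117 141]
 [ 55  86 158 162 158 165 162 161 153 153 124 118  94  92  90  78  83 140]
 [ 53  67 123 159 156 157 143 123 108  89  75  70  60  51  54  58  69 142]
 [ 56  52  79 120 118 100  86  76  62  58  54  55  55  50  52  52  69 139]
 [ 48  54  56  77  71  56  61  58  56  56  59  54  57  58  54  51  63 141]
 [ 63  55  53  57  56  58  59  58  50  55  59  57  54  50  56  54  67 137]
 [103  53  56  57  60  59  61  56  54  60  57  54  59  50  48  49  68 136]
 [132  67  56  52  59  54  54  58  58  53  56  58  56  57  62  61  74 136]
 [150  98  56  58  50  59  58  57  57  54  62  65  92  94 111 122 138 152]
 [107  85  60  57  56  53  59  57  60  56  76  75 
[... 1731 characters left out ...]
09 0.2525 0.2515 0.2512]
 [0.2507 0.2519 0.2499 0.2497 0.2499 0.2466]
 [0.2468 0.2482 0.2479 0.246  0.2444 0.2432]
 [0.     0.2438 0.2423 0.2418 0.2411 0.2397]
 [0.2331 0.2341 0.2344 0.2333 0.2339 0.2344]
 [0.2302 0.2319 0.2035 0.2033 0.2027 0.2317]
 [0.2317 0.2303 0.2004 0.2001 0.1996 0.231 ]
 [0.2322 0.2318 0.1968 0.197  0.1971 0.232 ]
 [0.233  0.2321 0.1937 0.1942 0.1935 0.2324]
 [0.2328 0.2321 0.1909 0.1923 0.1906 0.2328]
 [0.2337 0.2333 0.1891 0.1893 0.1892 0.2337]
 [0.2328 0.2338 0.1859 0.1865 0.1868 0.2342]
 [0.1516 0.152  0.1532 0.1531 0.1517 0.1522]
 [0.1507 0.     0.1514 0.1516 0.1505 0.1508]
 [0.1476 0.1489 0.1473 0.1472 0.1489 0.1481]
 [0.1467 0.146  0.1464 0.1461 0.1472 0.1475]]
```

Run:
```python
from h import *
z=np.load("w3.npz"); MT=(z["M"],z["T"]); d=np.load("w3_d.npy")
for r in range(265,281): print(r,np.median([pix2w("wrist",(r,c),d[r,c],MT=MT) for c in range(318,322)],axis=0).round(4))
r=283;print(pix2w("wrist",(r,320),d[r,320],MT=MT)); r=315
for c in (290,305,320,335,345): print(c,pix2w("wrist",(r,c),d[r,c],MT=MT).round(4))
```

```text
265 [0.5192 0.1788 0.1703]
266 [0.5178 0.1789 0.1758]
267 [0.5178 0.1789 0.1775]
268 [0.5073 0.1794 0.2054]
269 [0.5075 0.1794 0.2065]
270 [0.5074 0.1794 0.2083]
271 [0.5075 0.1794 0.2098]
272 [0.5073 0.1794 0.2118]
273 [0.5075 0.1794 0.2126]
274 [0.5074 0.1794 0.2145]
275 [0.5075 0.1794 0.2157]
276 [0.5074 0.1794 0.2174]
277 [0.5072 0.1794 0.2191]
278 [0.5075 0.1794 0.2199]
279 [0.5073 0.1794 0.2217]
280 [0.5072 0.1794 0.2231]
[0.49453385 0.1803291  0.2549843 ]
290 [0.5019 0.1674 0.2695]
305 [0.4947 0.1747 0.2825]
320 [0.4952 0.1803 0.2822]
335 [0.4955 0.1859 0.2822]
345 [0.5033 0.1903 0.2691]
```

Emit:
arm_command([
  [0, 0, 1],
  [0, 0, 2],
  [0, 0, 2],
  [0, 0, 2],
], turn=[0, 0, 0, 0], hand=[1, 1, 1, 1])

```text
clock: 7.82
eef_pos: [0.5115, 0.1785, 0.2434]
tool_rot: [0.025, 1.0, -0.001, -0.001]
ft_force: [0.4, -0.9, 0.2]
grip_width: 0.0153
```

Run:
```python
from h import *
go([0.5131,0.1777,0.2252],np.pi-.05)
```

```text
shift [-0.16 -0.07  1.82] turn 0.0002 clk 7.8167 eef [0.5115 0.1785 0.2434] F [ 0.4 -0.9  0.2] w 0.0153
```

```bash
cat > chk.py <<'E'
from h import *
from meas import cloud
def chk(lo=.19,hi=.22):
    e=[get_obs()["eef_pos"]]
    im,d=camera("wrist"); MT=w2c("wrist"); P=cloud("wrist",d,MT); e.append(get_obs()["eef_pos"]); print("eef",np.round(e,4))
    m=(abs(P[...,0]-e[0][0])<.012)&(abs(P[...,1]-e[0][1])<.012)&(P[...,2]>lo)&(P[...,2]<hi)
    print("blade face",np.median(P[m],axis=0).round(4),"zmin",P[m][:,2].min().round(4),m.sum())
    for r in spot_point("wrist","slot")[:1]: print("slot",np.round(r["location"],1),pix2w("wrist",r["location"],z=.18,MT=MT).round(4),round(r["conf"],2))
    return im,d,MT,P
E
python3 - <<'E'
from chk import *
im,d,MT,P=chk(.186,.225)
save("w4",im); np.savez("w4.npz",M=MT[0],T=MT[1])
save("c4",cv2.resize(im[220:300,270:390],None,fx=6,fy=6,interpolation=cv2.INTER_CUBIC))
E
```

```text
eef [[0.5115 0.1785 0.2434]
 [0.512  0.1787 0.2442]]
blade face [0.5062 0.1807 0.1942] zmin 0.186 77
slot [275.5 337.4] [0.5131 0.1911 0.18  ] 0.7
```

View pics/c4.png

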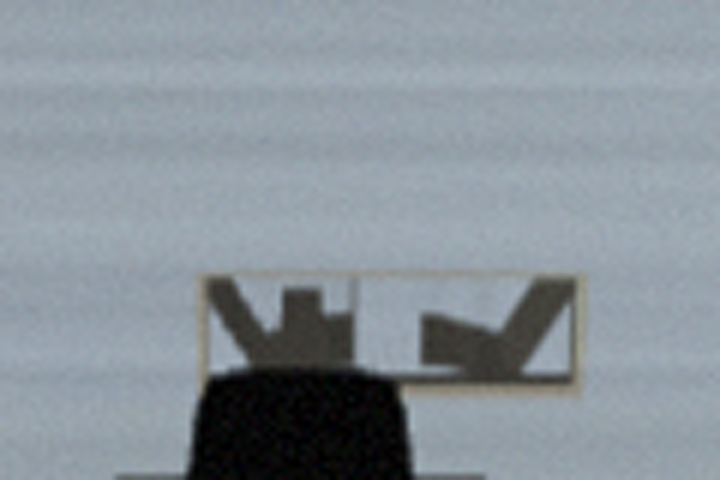

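Run:
```python
from h import *
z=np.load("w4.npz"); MT=(z["M"],z["T"])
f=lambda c: pix2w("wrist",((c[1]+.5)/6-.5+220,(c[0]+.5)/6-.5+270),z=.18,MT=MT).round(4)
cs=[f(c) for c in [(200,271),(585,274),(582,396)]]; print(cs,(cs[0]+cs[2])/2)
go([.5131,.1777,.2252],np.pi-.052)
```

```text
[array([0.5049, 0.1703, 0.18  ]), array([0.5072, 0.2095, 0.18  ]), array([0.5209, 0.2091, 0.18  ])] [0.5129 0.1897 0.18  ]
shift [-0.09 -0.11  1.95] turn 0.0023 clk 7.9167 eef [0.5123 0.1788 0.2447] F [ 0.5  0.1 -0.6] w 0.0154
```

Emit:
arm_command([
  [-0.2, -0.07, 0],
  [-0.2, -0.07, 0],
  [-0.2, -0.07, 0],
  [-0.2, -0.07, 0],
], turn=[0, 0, 0, 0], hand=[1, 1, 1, 1])

```text
clock: 8.25
eef_pos: [0.5146, 0.1781, 0.2452]
tool_rot: [0.025, 1.0, 0.0, 0.0]
ft_force: [-0.1, -0.3, -1.1]
grip_width: 0.0153
```

Run:
```python
from chk import *
im,d,MT,P=chk(.186,.225)
g=im.mean(2).astype(int)
print(g[258:290,360]); print(g[258:290,340]); print(g[275,295:375])
np.savez("w5.npz",M=MT[0],T=MT[1]); save("w5",im)
```

```text
eef [[0.5146 0.1781 0.2452]
 [0.5145 0.1781 0.2451]]
blade face [0.5088 0.1801 0.1946] zmin 0.1863 84
slot [268.7 336.6] [0.5116 0.1903 0.18  ] 0.82
[161 148  94  68  62  61  63  65  61  65  68  74 108 152 160 168 169 160
 106  64 121 139 156 159 161 164 158 159 159 158 157 157]
[162 145 155 162 161 161 159 156 127  93  86  86  89  84  86  89 108 147
  94  61 122 140 159 160 162 160 161 157 158 155 157 157]
[158 160 160 160 159 157 159 156 144 144 163 161 164 162 164 161 147  96
  58  56  54  56  57  56  55  58  51  61  76 117 132 135 141 146 154 162
 160 161 163 162 164 162 161 163 161 147 145 141 139 121 113  80  60  55
  59  55  57  55  59  62  59  77 129 161 163 160 162 162 162 144 106 141
 155 158 161 161 159 161 158 160]
```

Run:
```python
from h import *
z=np.load("w5.npz"); MT=(z["M"],z["T"])
for rc in [(258.7,334),(279.3,334),(269,334),(275,303),(275,365.3)]: print(pix2w("wrist",rc,z=.18,MT=MT).round(4))
```

```text
[0.5049 0.1889 0.18  ]
[0.5186 0.1884 0.18  ]
[0.5117 0.1886 0.18  ]
[0.5148 0.1693 0.18  ]
[0.5167 0.2079 0.18  ]
```

Emit:
arm_command([
  [0.15, -0.12, 0],
  [0.15, -0.12, 0.3],
  [0.15, -0.12, 0.7],
  [0.15, -0.12, 0.7],
  [0.15, -0.12, 0.7],
], turn=[0, 0, 0, 0, 0], hand=[1, 1, 1, 1, 1])

```text
clock: 8.77
eef_pos: [0.5125, 0.1768, 0.2374]
tool_rot: [0.025, 1.0, -0.0, -0.001]
ft_force: [-1.1, 0.6, -0.4]
grip_width: 0.0155
```

Emit:
arm_command([
  [-0.05, 0, 0.3],
  [-0.05, 0, 0.7],
  [-0.05, 0, 1.2],
  [-0.05, 0, 1.2],
  [-0.05, 0, 1.2],
], turn=[0, 0, 0, 0, 0], hand=[1, 1, 1, 1, 1])

```text
clock: 9.18
eef_pos: [0.5129, 0.1768, 0.2253]
tool_rot: [0.025, 1.0, -0.0, -0.001]
ft_force: [0.8, 0.0, -0.8]
grip_width: 0.0152
```

Emit:
arm_command([
  [0, 0.4, 0],
  [0, 0.7, 0],
  [0, 0.9, 0],
  [0, 1.1, 0],
  [0, 1.3, 0],
], turn=[0, 0, 0, 0, 0], hand=[1, 1, 1, 1, 1])

```text
clock: 9.6
eef_pos: [0.5139, 0.1894, 0.226]
tool_rot: [0.025, 1.0, -0.001, 0.0]
ft_force: [0.4, -2.4, -0.7]
grip_width: 0.0156
```

Emit:
arm_command([
  [0, 0.3, 0],
  [0, 0.6, 0],
  [0, 0.9, 0],
  [0, 1.1, 0],
  [0, 1.1, 0],
], turn=[0, 0, 0, 0, 0], hand=[1, 1, 1, 1, 1])

```text
clock: 10.02
eef_pos: [0.5146, 0.2018, 0.226]
tool_rot: [0.024, 1.0, 0.0, 0.0]
ft_force: [-1.2, -0.1, -0.7]
grip_width: 0.0152
```

Emit:
arm_command([
  [0, -0.1, -0.6],
  [0, -0.1, -1.3],
  [0, -0.1, -1.3],
  [0, -1.3, -1.3],
  [0, -2.5, -1.3],
], turn=[0, 0, 0, 0, 0], hand=[1, 1, 1, 1, 1])

```text
clock: 10.43
eef_pos: [0.5132, 0.1753, 0.2391]
tool_rot: [0.024, 1.0, -0.0, 0.0]
ft_force: [-1.3, -0.3, -1.2]
grip_width: 0.0153
```

Emit:
arm_command([
  [0, 0, 0],
  [0, 0, 0],
], turn=[0, 0], hand=[1, 1])

```text
clock: 10.6
eef_pos: [0.5131, 0.1746, 0.2389]
tool_rot: [0.026, 1.0, 0.0, -0.0]
ft_force: [-0.7, 0.7, -1.4]
grip_width: 0.015
```

Emit:
arm_command([
  [0, 0.2, 0],
  [0, 0.2, 0.5],
  [0, 0.2, 1.3],
  [0, 0.2, 1.3],
  [0, 0.2, 1.3],
], turn=[0, 0, 0, 0, 0], hand=[1, 1, 1, 1, 1])

```text
clock: 11.02
eef_pos: [0.5127, 0.1779, 0.2248]
tool_rot: [0.025, 1.0, -0.0, -0.001]
ft_force: [-0.2, 0.2, -0.4]
grip_width: 0.0153
```

Emit:
arm_command([
  [0, 0.4, 0],
  [0, 0.7, 0],
  [0, 0.9, 0],
  [0, 1.1, 0],
  [0, 1.3, 0],
], turn=[0, 0, 0, 0, 0], hand=[1, 1, 1, 1, 1])

```text
clock: 11.43
eef_pos: [0.514, 0.1906, 0.2258]
tool_rot: [0.025, 1.0, -0.001, -0.0]
ft_force: [0.6, -1.6, -2.0]
grip_width: 0.015
```

Emit:
arm_command([
  [0, 0.3, 0],
  [0, 0.6, 0],
  [0, 0.8, 0],
  [0, 1, 0],
  [0, 1.1, 0],
], turn=[0, 0, 0, 0, 0], hand=[1, 1, 1, 1, 1])

```text
clock: 11.85
eef_pos: [0.5147, 0.2026, 0.2262]
tool_rot: [0.025, 1.0, 0.0, 0.0]
ft_force: [0.6, 0.3, -0.8]
grip_width: 0.015
```

Emit:
arm_command([
  [0, 0, 0],
  [0, 0, 0],
], turn=[0, 0], hand=[1, 1])

```text
clock: 12.02
eef_pos: [0.5145, 0.2021, 0.226]
tool_rot: [0.025, 1.0, 0.0, 0.0]
ft_force: [-0.5, -0.3, -0.7]
grip_width: 0.0153
```

Emit:
arm_command([
  [0, -0.1, -0.6],
  [0, -0.1, -1.3],
  [0, -0.1, -1.3],
  [0, -1.3, -1.3],
  [0, -2.45, -1.3],
], turn=[0, 0, 0, 0, 0], hand=[1, 1, 1, 1, 1])

```text
clock: 12.43
eef_pos: [0.5133, 0.1768, 0.2391]
tool_rot: [0.024, 1.0, -0.0, 0.0]
ft_force: [0.3, -0.3, -1.1]
grip_width: 0.0153
```

Emit:
arm_command([
  [0, 0, 0],
  [0, 0, 0],
  [0, 0, 0.5],
  [0, 0, 1.3],
  [0, 0, 1.3],
], turn=[0, 0, 0, 0, 0], hand=[1, 1, 1, 1, 1])

```text
clock: 12.85
eef_pos: [0.5123, 0.1772, 0.2238]
tool_rot: [0.025, 1.0, -0.001, -0.002]
ft_force: [-1.5, -1.0, -1.2]
grip_width: 0.0153
```

Emit:
arm_command([
  [0, 0.4, 0],
  [0, 0.7, 0],
  [0, 0.9, 0],
  [0, 1.1, 0],
  [0, 1.3, 0],
], turn=[0, 0, 0, 0, 0], hand=[1, 1, 1, 1, 1])

```text
clock: 13.27
eef_pos: [0.5137, 0.19, 0.2255]
tool_rot: [0.025, 1.0, -0.001, -0.0]
ft_force: [-0.5, -2.1, -2.4]
grip_width: 0.0155
```

Emit:
arm_command([
  [0, 0.3, 0],
  [0, 0.6, 0],
  [0, 0.8, 0],
  [0, 1, 0],
  [0, 1.1, 0],
], turn=[0, 0, 0, 0, 0], hand=[1, 1, 1, 1, 1])

```text
clock: 13.68
eef_pos: [0.5148, 0.202, 0.2264]
tool_rot: [0.025, 1.0, 0.0, 0.0]
ft_force: [-0.4, -1.0, -0.6]
grip_width: 0.015
```

Emit:
arm_command([
  [0, 0, 0],
  [0, 0, 0],
], turn=[0, 0], hand=[1, 1])

```text
clock: 13.85
eef_pos: [0.5146, 0.2016, 0.2261]
tool_rot: [0.025, 1.0, 0.0, 0.0]
ft_force: [-0.0, -0.9, -0.6]
grip_width: 0.0157
```

```bash
cat > f.py <<'E'
from h import *
F=[]
for i in range(8): camera("top"); F.append(get_obs()["ft_force"])
print(np.round(F,1).tolist(),np.mean(F,0).round(2)); go([.5129,.1770,.2385],np.pi-.05)
E
python3 f.py
```

```text
[[0.1, -0.6, -1.1], [-0.1, 0.5, -0.7], [-0.0, 0.5, -0.6], [0.7, 0.6, -1.6], [-0.2, -0.3, -0.3], [-0.2, 0.1, -0.4], [0.4, -0.8, -0.5], [0.2, -0.4, 0.2]] [ 0.1  -0.05 -0.62]
shift [ 0.04 -2.43 -1.25] turn 0.0001 clk 14.25 eef [0.5145 0.2013 0.226 ] F [ 0.2 -0.4  0.2] w 0.015
```

Emit:
arm_command([
  [0, -0.1, -0.6],
  [0, -0.1, -1.3],
  [0, -0.1, -1.3],
  [0, -1.3, -1.3],
  [0, -2.4, -1.3],
], turn=[0, 0, 0, 0, 0], hand=[1, 1, 1, 1, 1])

```text
clock: 14.67
eef_pos: [0.5133, 0.1768, 0.2391]
tool_rot: [0.024, 1.0, -0.0, 0.0]
ft_force: [1.0, 0.1, -0.3]
grip_width: 0.0155
```

Emit:
arm_command([
  [0, 0, 0],
  [0, 0, 0],
  [0, 0, 0.5],
  [0, 0, 1.3],
  [0, 0, 1.3],
], turn=[0, 0, 0, 0, 0], hand=[1, 1, 1, 1, 1])

```text
clock: 15.08
eef_pos: [0.5124, 0.1772, 0.2237]
tool_rot: [0.025, 1.0, -0.001, -0.002]
ft_force: [-0.1, 0.2, -0.9]
grip_width: 0.0155
```

Emit:
arm_command([
  [0, 0.4, 0],
  [0, 0.7, 0],
  [0, 0.9, 0],
  [0, 1.1, 0],
  [0, 1.3, 0],
], turn=[0, 0, 0, 0, 0], hand=[1, 1, 1, 1, 1])

```text
clock: 15.5
eef_pos: [0.5133, 0.1876, 0.2252]
tool_rot: [0.025, 1.0, -0.004, -0.001]
ft_force: [-1.0, -10.0, -2.2]
grip_width: 0.0153
```

Emit:
arm_command([
  [0, 0.3, 0],
  [0, 0.6, 0],
  [0, 0.8, 0],
  [0, 1, 0],
  [0, 1.1, 0],
], turn=[0, 0, 0, 0, 0], hand=[1, 1, 1, 1, 1])

```text
clock: 15.92
eef_pos: [0.5145, 0.1987, 0.2254]
tool_rot: [0.026, 1.0, -0.004, -0.0]
ft_force: [1.0, -9.6, -2.8]
grip_width: 0.0156
```

```bash
python3 f.py
```

```text
[[0.2, -7.8, -1.8], [0.3, -6.1, -1.0], [0.1, -7.7, -1.8], [-0.1, -6.3, -1.3], [-0.6, -7.6, -2.3], [-0.5, -7.3, -1.7], [-0.1, -7.3, -1.9], [0.8, -7.2, -2.6]] [ 0.02 -7.15 -1.81]
shift [ 0.04 -2.23 -1.3 ] turn -0.001 clk 16.3167 eef [0.5144 0.1991 0.2254] F [ 0.8 -7.2 -2.6] w 0.015
```

Emit:
arm_command([
  [0, 0.1, 0],
  [0, 0.15, 0],
  [0, 0.15, 0],
  [0, 0.15, 0],
], turn=[0, 0, 0, 0], hand=[1, 1, 1, 1])

```text
clock: 16.65
eef_pos: [0.5146, 0.2, 0.2254]
tool_rot: [0.026, 1.0, -0.004, -0.0]
ft_force: [0.9, -8.5, -2.2]
grip_width: 0.0154
```

Run:
```python
from chk import *
im,d,MT,P=chk(.19,.21)
g=im.mean(2).astype(int); save("w6",im); np.savez("w6.npz",M=MT[0],T=MT[1]); np.save("w6_d.npy",d)
save("c6",cv2.resize(im[230:310,250:370],None,fx=6,fy=6,interpolation=cv2.INTER_CUBIC)); print(get_obs()["ft_force"].round(1))
```

```text
eef [[0.5146 0.2    0.2254]
 [0.5146 0.2    0.2254]]
  return _methods._mean(a, axis=axis, dtype=dtype,
  ret = um.true_divide(
Traceback (most recent call last):
  File "chk.py", line 7, in chk
    print("blade face",np.median(P[m],axis=0).round(4),"zmin",P[m][:,2].min().round(4),m.sum())
                                                              ~~~~~~~~~~~~~^^
ValueError: zero-size array to reduction operation minimum which has no identity
```

Run:
```python
from h import *
im,d=camera("wrist"); print(get_obs()["ft_force"].round(1),get_obs()["eef_pos"].round(4))
save("c6",cv2.resize(im[210:310,250:390],None,fx=5,fy=5,interpolation=cv2.INTER_CUBIC)); save("w6",im)
```

```text
[ 0.5 -8.2 -2.2] [0.5146 0.2    0.2254]
```

View pics/c6.png

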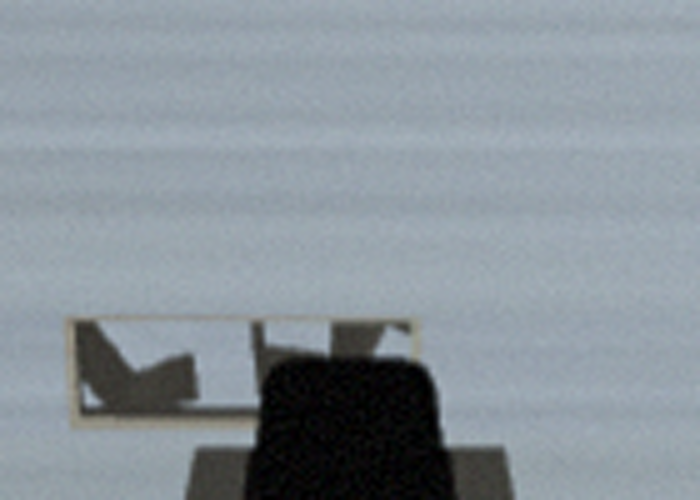

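Emit:
arm_command([
  [0, 0.07, 0],
  [0, 0.14, 0],
  [0, 0.2, 0],
  [0, 0.2, 0],
], turn=[0, 0, 0, 0], hand=[1, 1, 1, 1])

```text
clock: 17.08
eef_pos: [0.5145, 0.2017, 0.2254]
tool_rot: [0.026, 1.0, -0.004, -0.0]
ft_force: [-0.8, -9.6, -1.6]
grip_width: 0.0154
```

Emit:
arm_command([
  [0, 0.05, 0],
  [0, 0.1, 0],
  [0, 0.1, 0],
  [0, 0.1, 0],
], turn=[0, 0, 0, 0], hand=[1, 1, 1, 1])

```text
clock: 17.42
eef_pos: [0.5146, 0.2023, 0.2254]
tool_rot: [0.026, 1.0, -0.004, -0.0]
ft_force: [0.1, -10.9, -1.0]
grip_width: 0.0155
```

Run:
```python
from h import *
im,d=camera("wrist"); o=get_obs();print(o["ft_force"].round(1),o["eef_pos"].round(4),o["clock"])
save("c7",cv2.resize(im[210:310,250:390],None,fx=5,fy=5,interpolation=cv2.INTER_CUBIC)); save("w7",im)
```

```text
[-0.1 -9.  -1.4] [0.5146 0.2023 0.2254] 17.4667
```

View pics/c7.png

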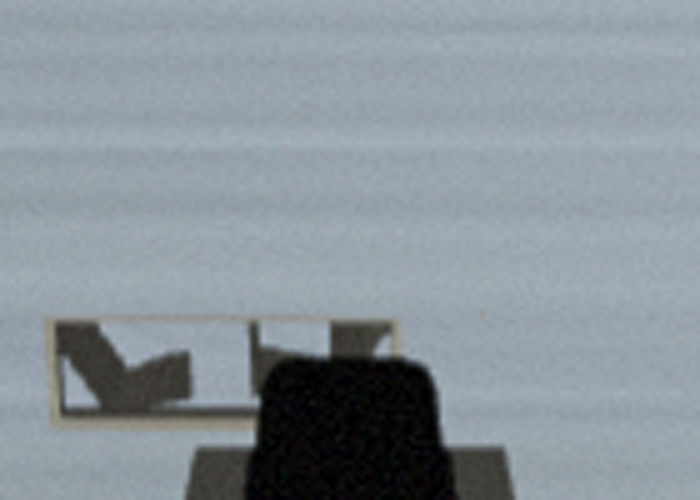

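Emit:
arm_command([
  [0, 0.04, 0],
  [0, 0.08, 0],
  [0, 0.08, 0],
  [0, 0.08, 0],
], turn=[0, 0, 0, 0], hand=[1, 1, 1, 1])

```text
clock: 17.8
eef_pos: [0.5144, 0.203, 0.2254]
tool_rot: [0.026, 1.0, -0.004, -0.0]
ft_force: [0.1, -10.5, -0.4]
grip_width: 0.0152
```

Emit:
arm_command([
  [0, -0.15, 0],
  [0, -0.3, 0],
  [0, -0.35, 0],
  [0, -0.35, -1.5],
  [0, -0.35, -3],
], turn=[0, 0, 0, 0, 0], hand=[1, 1, 1, 1, 1])

```text
clock: 18.22
eef_pos: [0.5142, 0.2039, 0.2556]
tool_rot: [0.025, 1.0, 0.001, -0.001]
ft_force: [-0.0, 0.4, 0.5]
grip_width: 0.0156
```

Emit:
arm_command([
  [0, 0, -2],
  [0, 0, -4],
  [0, 0, -4],
  [0, 0, -4],
], turn=[0, 0, 0, 0], hand=[1, 1, 1, 1])

```text
clock: 18.55
eef_pos: [0.5156, 0.2045, 0.2975]
tool_rot: [0.024, 1.0, 0.001, 0.002]
ft_force: [-0.3, -0.3, -2.3]
grip_width: 0.0151
```

Run:
```python
from h import *
im,d=camera("wrist"); o=get_obs();print(o["ft_force"].round(1),o["eef_pos"].round(4),o["clock"]); go([.5405,-.1895,.30],np.pi+.056)
save("c8",cv2.resize(im[210:330,230:390],None,fx=5,fy=5,interpolation=cv2.INTER_CUBIC)); save("w8",im); np.save("w8_d.npy",d); MT=w2c("wrist"); np.savez("w8.npz",M=MT[0],T=MT[1])
```

```text
[-0.2  0.3 -0.2] [0.5149 0.204  0.2961] 18.6
shift [ -4.49 -39.18  -0.45] turn -0.1051 clk 18.6 eef [0.5149 0.204  0.2961] F [-0.2  0.3 -0.2] w 0.0153
```

View pics/c8.png

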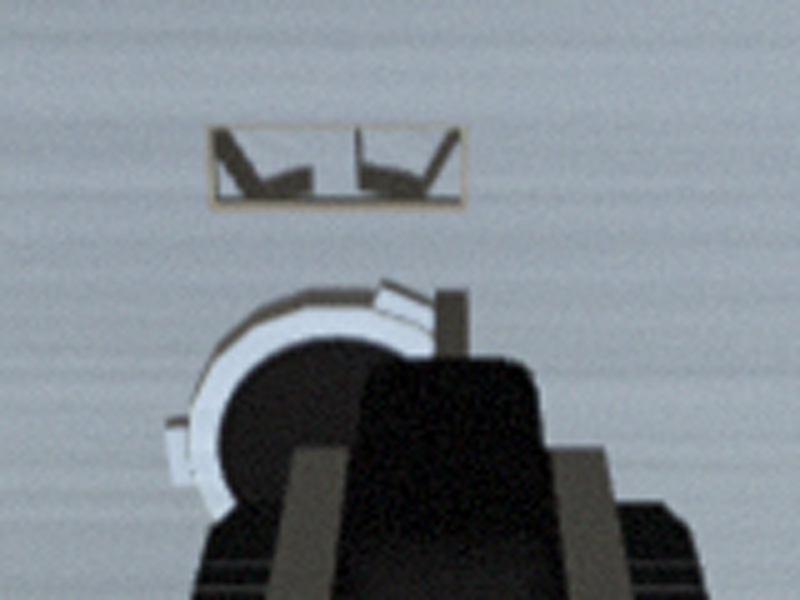

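```bash
cat > key.py <<'E'
from chk import *
def key(P,e,q):
    r=R.from_quat(q); L=r.inv().apply((P.reshape(-1,3)-e)).reshape(P.shape)*1000
    b=(abs(L[...,0])<14)&(abs(L[...,1])<7)&(L[...,2]>25)&(L[...,2]<60)
    print("blade px",b.sum())
    for lo in range(25,60,7):
        m=b&(L[...,2]>=lo)&(L[...,2]<lo+7)
        if m.sum(): print(lo,np.median(L[m],axis=0).round(2))
    print("zmax",np.percentile(L[b][:,2],99).round(1), "ymin/max",np.percentile(L[b][:,1],[3,97]).round(1))
E
python3 - <<'E'
from key import *
for n,e,q in [("w3",[.5131,.1777,.2658],[.026,1,0,.001]),("w8",[.5149,.2040,.2961],get_obs()["tool_rot"])]:
    z=np.load(n+".npz"); key(cloud("wrist",np.load(n+"_d.npy"),(z["M"],z["T"])),e,q)
E
```

```text
blade px 84
39 [ 5.87  1.71 44.1 ]
46 [ 5.93  1.72 49.61]
53 [ 5.92  1.73 56.42]
zmax 59.7 ymin/max [-0.   3.5]
blade px 84
39 [ 5.87  1.76 44.17]
46 [ 5.89  1.77 49.4 ]
53 [ 5.94  1.77 56.55]
zmax 59.2 ymin/max [0.  3.5]
```

Emit:
arm_command([
  [0, -4, 0],
  [0, -8, 0],
  [-0.6, -12, 0],
  [-1.2, -16, 0],
  [-1.8, -20, 0],
], turn=[0, 0, 0, 0, 0], hand=[1, 1, 1, 1, 1])

```text
clock: 19.02
eef_pos: [0.5219, 0.0014, 0.2945]
tool_rot: [0.024, 1.0, 0.0, -0.001]
ft_force: [1.3, -0.6, -1.0]
grip_width: 0.0155
```

Emit:
arm_command([
  [-0.5, -4, 0],
  [-1, -8, 0],
  [-1.5, -12, 0],
  [-2, -16, 0],
  [-2.6, -19.2, 2],
], turn=[0, 0, 0, 0, -0.105], hand=[1, 1, 1, 1, 1])

```text
clock: 19.43
eef_pos: [0.5402, -0.1936, 0.2781]
tool_rot: [-0.028, 1.0, -0.001, 0.003]
ft_force: [1.0, 0.7, -0.2]
grip_width: 0.0155
```

Emit:
arm_command([
  [0, 0, 3],
  [0, 0, 7],
  [0, 0, 10],
  [0, 0, 10],
  [0, 0, 10],
], turn=[0, 0, 0, 0, 0], hand=[1, 1, 1, 1, 1])

```text
clock: 19.85
eef_pos: [0.5372, -0.1897, 0.1734]
tool_rot: [-0.028, 1.0, 0.001, -0.003]
ft_force: [-0.5, 1.0, 0.5]
grip_width: 0.0152
```

Run:
```python
from key import *
from meas import rect
o=get_obs(); im,d=camera("wrist"); MT=w2c("wrist"); P=cloud("wrist",d,MT); e=o["eef_pos"]
key(P,e,o["tool_rot"]); go([.5405,-.1895,.14],np.pi+.056)
m=(np.hypot(P[...,0]-.56,P[...,1]+.187)<.08)&(P[...,2]>.03)&(P[...,2]<.053); print("block",rect(P,m))
save("w9",im); np.save("w9_d.npy",d); np.savez("w9.npz",M=MT[0],T=MT[1])
for r in spot_point("wrist","socket")[:2]: print("socket",np.round(r["location"],1),pix2w("wrist",r["location"],z=.045,MT=MT).round(4),round(r["conf"],2))
```

```text
blade px 90
39 [ 3.55  0.92 42.72]
46 [ 3.49  0.91 49.1 ]
53 [ 3.49  0.9  56.12]
zmax 58.6 ymin/max [-0.9  2.7]
shift [-0.15  0.06  3.6 ] turn -0.0004 clk 19.9 eef [ 0.5391 -0.1902  0.176 ] F [ 0.3  0.3 -0.1] w 0.0152
block (array([ 554.9, -187.8]), array([88. , 60.1]), 3.2, np.int64(6261))
socket [242.9 319.2] [ 0.5398 -0.189   0.045 ] 0.7
```

Emit:
arm_command([
  [-0.12, 0.05, 2],
  [-0.12, 0.05, 4],
  [-0.12, 0.05, 6.2],
  [-0.12, 0.05, 6.2],
  [-0.12, 0.05, 6.2],
], turn=[0, 0, 0, 0, 0], hand=[1, 1, 1, 1, 1])

```text
clock: 20.37
eef_pos: [0.541, -0.1899, 0.1154]
tool_rot: [-0.028, 1.0, -0.0, 0.001]
ft_force: [-0.7, 0.3, -0.3]
grip_width: 0.0155
```

Emit:
arm_command([
  [0, 0, 0],
  [0, 0, 0],
  [0, 0, 0],
], turn=[0, 0, 0], hand=[1, 1, 1])

```text
clock: 20.62
eef_pos: [0.5416, -0.1904, 0.1161]
tool_rot: [-0.028, 1.0, -0.001, 0.002]
ft_force: [0.0, 0.4, -1.3]
grip_width: 0.015
```

Run:
```python
from key import *
o=get_obs(); im,d=camera("wrist"); MT=w2c("wrist"); P=cloud("wrist",d,MT)
key(P,o["eef_pos"],o["tool_rot"]); go([.5405,-.1895,.0762],np.pi+.056)
m=(np.hypot(P[...,0]-.56,P[...,1]+.187)<.08)&(P[...,2]>.04)&(P[...,2]<.05)
from meas import rect
print("block",rect(P,m)); save("c10",cv2.resize(im[200:340,230:410],None,fx=4,fy=4,interpolation=cv2.INTER_CUBIC))
```

```text
blade px 85
39 [ 6.16  1.76 44.33]
46 [ 6.04  1.77 49.43]
53 [ 6.03  1.78 56.65]
zmax 59.7 ymin/max [0.  3.5]
shift [0.08 0.09 3.95] turn -0.0008 clk 20.6667 eef [ 0.5413 -0.1903  0.1157] F [-0.2 -0.4 -0.2] w 0.0153
block (array([ 540.3, -187.6]), array([64.7, 60.2]), 3.2, np.int64(7092))
```

View pics/c10.png

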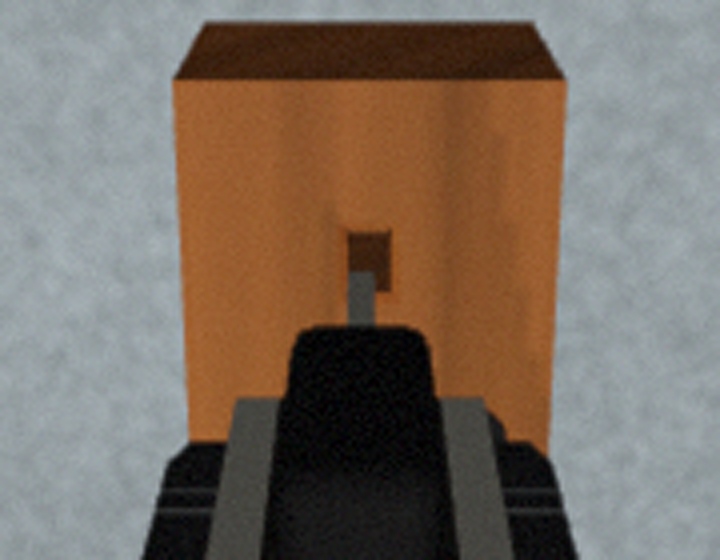

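Emit:
arm_command([
  [0.07, 0.12, 0],
  [0.07, 0.12, 0.4],
  [0.07, 0.12, 0.7],
  [0.07, 0.12, 0.7],
  [0.07, 0.12, 0.7],
], turn=[0, 0, 0, 0, 0], hand=[1, 1, 1, 1, 1])

```text
clock: 21.08
eef_pos: [0.5391, -0.1887, 0.1064]
tool_rot: [-0.028, 1.0, 0.0, -0.001]
ft_force: [0.4, -0.2, -0.1]
grip_width: 0.0151
```

Run:
```python
from key import *
o=get_obs(); im,d=camera("wrist"); MT=w2c("wrist"); P=cloud("wrist",d,MT)
go([.5405,-.1895,.0762],np.pi+.056)
save("c11",cv2.resize(im[200:340,230:410],None,fx=4,fy=4,interpolation=cv2.INTER_CUBIC))
```

```text
shift [-0.12 -0.08  3.04] turn -0.0008 clk 21.1333 eef [ 0.5393 -0.1888  0.1066] F [-0.3  0.7 -0.7] w 0.0154
```

View pics/c11.png

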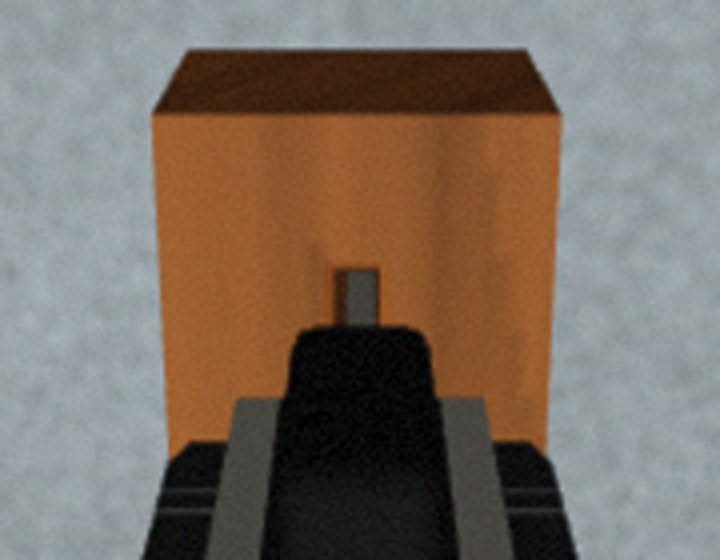

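Emit:
arm_command([
  [-0.12, -0.08, 0],
  [-0.12, -0.08, 0],
  [-0.12, -0.08, 0.3],
  [-0.12, -0.08, 0.6],
  [-0.12, -0.08, 0.6],
], turn=[0, 0, 0, 0, 0], hand=[1, 1, 1, 1, 1])

```text
clock: 21.55
eef_pos: [0.5402, -0.1894, 0.1001]
tool_rot: [-0.028, 1.0, 0.0, -0.001]
ft_force: [-1.0, 0.3, -1.0]
grip_width: 0.0151
```

Tip about 6 mm inside, no force. Continue down.

Emit:
arm_command([
  [0, 0, 0.5],
  [0, 0, 1],
  [0, 0, 1.5],
  [0, 0, 1.5],
  [0, 0, 1.5],
], turn=[0, 0, 0, 0, 0], hand=[1, 1, 1, 1, 1])

```text
clock: 21.97
eef_pos: [0.5402, -0.1894, 0.0852]
tool_rot: [-0.028, 1.0, 0.0, -0.001]
ft_force: [-0.2, -0.2, -1.1]
grip_width: 0.0152
```

Emit:
arm_command([
  [0, 0, 0.3],
  [0, 0, 0.6],
  [0, 0, 0.8],
  [0, 0, 0.8],
  [0, 0, 0.8],
], turn=[0, 0, 0, 0, 0], hand=[1, 1, 1, 1, 1])

```text
clock: 22.38
eef_pos: [0.5406, -0.1895, 0.0778]
tool_rot: [-0.028, 1.0, 0.0, -0.0]
ft_force: [0.1, 0.4, -0.9]
grip_width: 0.0153
```

Now the last 1–2 mm, then release and lift.

Emit:
arm_command([
  [0, 0, 0.1],
  [0, 0, 0.15],
  [0, 0, 0.15],
], turn=[0, 0, 0], hand=[1, 1, 1])

```text
clock: 22.63
eef_pos: [0.5407, -0.1896, 0.0764]
tool_rot: [-0.028, 1.0, -0.0, -0.0]
ft_force: [0.1, -0.3, -1.6]
grip_width: 0.0151
```

Emit:
arm_command([
  [0, 0, 0],
  [0, 0, 0],
  [0, 0, 0],
  [0, 0, 0],
  [0, 0, 0],
], turn=[0, 0, 0, 0, 0], hand=[0.7, 0.5, 0.3, 0, 0])

```text
clock: 23.05
eef_pos: [0.5408, -0.1896, 0.0766]
tool_rot: [-0.028, 1.0, -0.0, 0.0]
ft_force: [0.1, -0.5, 0.6]
grip_width: 0.0729
```

Emit:
arm_command([
  [0, 0, 0],
  [0, 0, 0],
  [0, 0, -3],
  [0, 0, -6],
  [0, 0, -10],
], turn=[0, 0, 0, 0, 0], hand=[0, 0, 0, 0, 0])

```text
clock: 23.47
eef_pos: [0.5389, -0.1889, 0.175]
tool_rot: [-0.028, 1.0, 0.001, -0.003]
ft_force: [0.7, -0.4, 0.3]
grip_width: 0.0855
```

Emit:
arm_command([
  [2, 0, -3],
  [2, 0, -3],
  [2, 0, -3],
  [2, 0, -3],
], turn=[0, 0, 0, 0], hand=[0, 0, 0, 0])

```text
clock: 23.8
eef_pos: [0.5205, -0.1906, 0.2061]
tool_rot: [-0.028, 1.0, 0.0, -0.0]
ft_force: [0.1, -0.3, -0.3]
grip_width: 0.0855
```

Run:
```python
from meas import *
im,d=camera("wrist"); MT=w2c("wrist"); P=cloud("wrist",d,MT); print(get_obs()["clock"],get_obs()["grip_width"])
near=np.hypot(P[...,0]-.55,P[...,1]+.185)<.08
for lo,hi in [(.03,.052),(.088,.12)]:
    m=near&(P[...,2]>lo)&(P[...,2]<hi); print(rect(P,m),np.median(P[m][:,2]).round(4))
im,d=camera("top"); a=cv2.imread("pics/top.png")[...,::-1].astype(int); D=abs(im.astype(int)-a).max(2)>60
D=cv2.morphologyEx(D.astype(np.uint8),cv2.MORPH_OPEN,np.ones((3,3))); n,l,s,c=cv2.connectedComponentsWithStats(D); print(s[1:].tolist())
```

```text
23.85 0.08523774312057904
(array([ 557.9, -186.4]), array([100.7,  60.1]), 3.1, np.int64(5505)) 0.0435
(array([ 537.5, -182.1]), array([33.9, 15.7]), 3.0, np.int64(873)) 0.095
[[382, 223, 6, 10, 33], [387, 229, 3, 3, 9], [332, 228, 82, 181, 7322], [418, 236, 4, 3, 12], [383, 239, 4, 6, 18], [414, 238, 3, 3, 9], [418, 240, 3, 3, 9], [412, 242, 4, 6, 18], [414, 244, 6, 13, 39], [354, 256, 8, 10, 60], [412, 261, 3, 3, 9], [337, 351, 3, 3, 9], [112, 380, 56, 30, 616], [277, 384, 24, 32, 411], [82, 388, 32, 12, 214], [299, 389, 19, 16, 235], [78, 394, 42, 18, 148], [318, 395, 23, 10, 139], [68, 401, 179, 79, 6644], [348, 404, 33, 41, 973], [313, 416, 32, 15, 196], [168, 419, 48, 20, 249], [301, 420, 8, 11, 55], [286, 425, 13, 35, 292], [65, 429, 38, 17, 139], [66, 435, 5, 4, 16], [73, 438, 3, 3, 9], [78, 440, 5, 4, 16], [85, 443, 15, 7, 46], [344, 443, 5, 5, 22], [101, 448, 5, 3, 15], [249, 448, 17, 13, 150], [246, 462, 40, 18, 468], [341, 468, 3, 3, 9]]
```

Run:
```python
from meas import *
for i in range(4): im,d=camera("wrist")
MT=w2c("wrist"); P=cloud("wrist",d,MT); near=np.hypot(P[...,0]-.55,P[...,1]+.185)<.08
for lo,hi in [(.03,.052),(.088,.12)]:
    m=near&(P[...,2]>lo)&(P[...,2]<hi); print(rect(P,m),np.median(P[m][:,2]).round(4))
print(job_done())
```

```text
(array([ 558.9, -186.8]), array([100.9,  60. ]), 3.2, np.int64(5561)) 0.0448
(array([ 538.2, -182.5]), array([33.5, 16.3]), 2.9, np.int64(914)) 0.0962
the job is handed in; nothing more can be done
None
```

I set the mill to the click where the stones first rub, put the key back in its block, and handed the job in at about 24 s. The hand-in gives no verdict.

- **Zeroing:** I took the key from the smallest block and pushed the star wheel four clicks clockwise through the slot. The third click ended with no steady force on the blade. On the fourth the blade met about 7–10 N at the end of its stroke, so I stopped there. I didn't measure the force between the stones directly.
- **Wheel:** after lifting out, the wheel stood within about 0.7 mm (1°) of square under the slot, judging from the wrist picture.
- **Key:** the wrist depth shows the handle top 51.4 mm above the block, the same as at the start, so the key is fully home. It was released and at rest between two checks. It leans about 0.06 rad sideways in the socket's play, inside the 0.2 rad limit. It stood straighter at the start.
- **Other things:** I noticed no contact with anything else. I compared top-camera pictures from before and after, but the arm covers part of the scene, including the brush and the block. The brush was therefore not confirmed; no difference showed at the other things.

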